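Fit the filter tube into the bench water filter

TASK

Take the filter tube with the blue sleeve out of the drying stand and push it down into the push-fit collet on top of the water filter, past the stiff seal, until it is firmly bottomed, then let go of it. Push steadily and gently: do not ram it. Leave the grey tube in the stand and the things round about where they are.

Things in the scene. Friction and masses are not known exactly. Their poses are not given: they have to be found in the camera images.
- tube_blue: The filter tube to fit: rigid white tube, 18 mm in diameter, with a ribbed BLUE grip sleeve (27 mm in diameter) over its top 45 mm; 130 mm long, about 120 g, round. Origin: centre of its lower tip (bevelled over the last 3 mm); z points up the tube. It stands upright, 1.5 mm play all round, in one of the stand's two wells. The sleeve may be gripped with 40 N.
- tube_grip (a point): The place to grip the blue tube: on its axis, at mid sleeve, 108 mm above the tip and 22 mm below the top.
- tube_grey: A tube of the same shape with a GREY sleeve, in the other well of the stand, 80 mm from the blue one; stays where it is. Origin: centre of its lower tip, z up.
- stand: Fixed wooden drying stand, a block 70 x 150 x 50 mm (x, y, z) with two wells in its top at y = -40 and +40 mm, floors 12 mm above the worktop. Origin: centre of its underside.
- filter_unit: Fixed white bench water filter: base 130 x 110 x 38 mm (x, y, z) with a round turret 44 mm in diameter on its middle, up to 85 mm; blue ring round the turret, short steel outlet spout at the front (-x). Origin: centre of its underside, z up. The turret is the push-fit collet; its bore opens upward. More than 22 N on the bottom of the bore counts as ramming.
- collet_mouth (a point): Centre of the collet's mouth, on the turret's top, on the bore's axis, 85 mm above the worktop. It tapers from 28 mm to the bore's 19.6 mm within the top 5 mm. The bottom of the bore is a firm rubber buffer (6 N per mm for 3 mm, then hard); its depth CANNOT be seen and differs from unit to unit, 26 to 42 mm below the mouth: feel for it.
- collet_seal (a point): The seal, on the bore's axis 14 mm below the mouth: four sprung rubber lips that leave a free way of 15 mm. Vertical force on the tool: about 10 to 18 N to get the tip past them, fading within 4 mm to a drag of 2 to 7 N for the rest of the way; then the bottom adds its own.
- salt: Glass salt shaker with a grey top, 44 x 44 x 90 mm, loose, a bystander. Origin: centre of its underside.
- tin: Small teal food tin, 58 x 57 x 72 mm, loose, a bystander. Origin: centre of its underside.
- spice: Spice jar with a green cap, 46 x 46 x 106 mm, loose, a bystander. Origin: centre of its underside.
Things that resemble listed ones, but are neither listed nor needed, are in the scene too. Leave any purple look-alike of the tube_blue alone.

How it is judged:
On the way, in this order (a step that is already met when the one before it is completed fails the run):
1. the blue tube is lifted clear of the stand (height (world z) of tube_blue above 0.055 m and contact force between tube_blue and the fingers above 1 N), for 0.1 s.
2. the blue tube, in the collet past the seal, is pressed firmly on the bottom of the bore (z of tube_blue in the frame of collet_mouth below -0.024 m and horizontal distance between tube_blue and collet_mouth below 0.004 m and contact force between tube_blue and bore_bottom_c0 above 3 N), for 0.1 s.
At the end, for the whole second after the job is handed in: The blue tube stands at rest in the collet, released, past the seal and still resting on the bottom of the bore (more than 0.3 N on it, at least 24 mm below the mouth), its tip within 4 mm of the bore's axis and upright within 0.08 rad (z of tube_blue in the frame of collet_mouth below -0.024 m and horizontal distance between tube_blue and collet_mouth below 0.004 m and angle between the z axis of tube_blue and the z axis of filter_unit, either way round below 0.08 rad and contact force between tube_blue and bore_bottom_c0 above 0.3 N and linear speed of tube_blue below 0.01 m/s); the robot touches nothing.
It fails at once if the tube is rammed: more than 22 N on the bottom of the bore, or more than 60 N between the blue tube and the water filter in all (the squeeze of the seal's lips included, about 17 N) (contact force between tube_blue and bore_bottom_c0 above 22 N or contact force between tube_blue and filter_unit above 60 N).
It fails at once if the grey tube is moved more than 15 mm (distance of tube_grey from where it was at the start of the episode above 0.015 m).
It fails at once if a bystander is moved more than 20 mm (distance of any of salt, tin, spice from where it was at the start of the episode above 0.02 m).
It also fails if it takes over 64 s, if anything falls off the work surface, if the arm or the gripper's body presses on something with over 40 N, if the wrist force passes 120 N, or if a joint passes its speed limit or range.

ROBOT

A 6-joint arm with a two-finger parallel gripper is mounted at the origin on a cart in front of the work surface, level with it; the furniture and walls round the work are solid. World frame = base frame: x ahead of the robot, y to its left, z up, the work surface at z = 0. Lengths are in m, angles in rad, forces in N, time in s.
With the tool pointing down it reaches from about 0.275 to 0.75 m from the base axis. Payload 10.2 kg.
Tool frame: the origin (TCP) lies on the centre line of the jaws, within the pads' length; the fingertips stand ahead of it and the grasp point (between the pads) lies 8 mm behind it (arm.tips_ahead is the z of the fingertips in the tool frame, in m); z points along the fingers, y is the line along which they close (so a half turn about z gives the same grasp; the last joint's range is limited). The gripper opens to 88 mm and grips with 3 to 60 N. Pads are 18 mm wide; open, the fingers measure 123 mm over their backs; the gripper's body (75 mm by 187 mm) begins 45 mm behind the grasp point.
Start: joints at [1.088, 0.313, 1.498, -0, 1.331, -0.223], TCP at [0.135, 0.507, 0.25] pointing down, gripper open.
Joint ranges: [-2.94, 2.94], [-0.97, 2.17], [0.19, 2.56], [-1.23, 4.37], [0.02, 3.11], [-2.88, 2.88]. Speed limits (rad/s): [2.39, 2.39, 3.01, 3.14, 3.14, 3.14].

INTERFACE

Orientations are given as a unit quaternion [w, x, y, z].
In Python, from workcell import arm gives the robot as it stands.
- The arm moves only by the tool jog_arm, never from a script. Its argument "increments" is one flat list of numbers, 7 for each row, row after row: the shift along the tool's x, y, z in mm, then the turn, a rotation vector about the tool's x, y, z in rad, then the finger opening in mm, from 0 to 88.1. In form: [tx, ty, tz, wx, wy, wz, jaw, tx, ty, tz, wx, wy, wz, jaw, ...]. A call has 1 to 5 rows; each row shifts and turns the commanded pose from where the row before left it, along the tool's axes as they then stand; what a row does not reach is not made up. A row lasts 1/10 s, in which the tool goes at most 50 mm and 8.59 degrees, less where a joint would pass 70% of its speed; a pose out of reach is approached as far as the arm can. A call is refused whole if a number of a shift passes 50 or a number of a turn 0.15, either way. A call with a gripper value outside its range is refused whole. The fingers move at their own pace and stop on an object; "force" is the grip in N (left out, the last holds). Time passes only in rows, so rows that do not move let the fingers close. It gives the time, the measured TCP pose, the force, the opening and the grip force at its end, in the units of the state.
- arm.observe(): the state, without advancing time (a new reading comes with each control period).
- arm.get_image(name): name is "scene" or "top" or "wrist"; returns a dict with "frame" (400x640x3 uint8, red, green, blue), "depth" (400x640 float32, m along the optical axis (not along the pixel's ray), 0 where there is no reading), "vertical_fov" (degrees; the focal length in pixels is half the picture's height over the tangent of half this angle, whatever the lens; pixels are square), "cx", "cy" (the principal point, pixels), "view" (4x4, takes a point from world to camera coordinates); the wrist camera has in their place "hand_eye" (4x4, takes a point from camera to tool coordinates, whose origin is the TCP and whose axes are the flange's). Camera axes: x right, y down, z forward; pixel columns grow to the right and rows downward; lengths in m; the calibration is good to about 2 mm. A picture is of the moment at which its call begins: read the wrist's pose just before it.
- arm.hand_in(): hands the job in; it is judged then, once.
Trained networks look in a picture, given as the dict that the camera call returned (one of the last four; its "shot" number tells which), for a name from the list of things; names that differ only in an ending like _2 or _b are one class to them, and where a whole thing is asked for, a point or a joint stands for the part that bears it (a point fixed in the world has none). Each returns a list of dicts, best first, with "p" (0 to 1); they miss things now and then, are a little off and sometimes report something else, mostly with a low value. They report only what shows in the picture. A call takes as long as a camera call. They do not tell look-alikes from the thing itself.
- arm.spot_in(picture, target): "xyz" ([x, y, z] in m, in the coordinates of the camera as it stood for that picture, good to about 4 mm: the middle of the surface that is visible of it).
- arm.cut_out(picture, target): "mask" (400x640 bool, what is visible of it).
The state is a dict: "t": time; "qpos": joint angles; "qvel": joint speeds; "effort": joint torques, N m; "eef_pos": TCP position; "tcp_rot": TCP orientation; "contact_force": force on the tool from outside, world axes, zero at the start; "torque": the same for the moment, N m; "grip_width": finger opening in m; "gripper_force": force on a finger pad.
Only numpy, scipy, OpenCV 4.12 (cv2) and the standard library are available. Lean on these libraries where they do the work, as an engineer would, in place of code of your own. Each camera call takes 0.05 s, during which the arm holds its last target. There are 200 camera calls.

## Working session

There is one attempt and no reset: what is moved stays moved. The work goes in short steps, Python scripts to look and compute and a tool call to move; the robot and the scene stay as the last step left them, time stands still between calls to the robot, and variables do not carry over. Pictures are saved under pics/ and viewed, at most 10 in all, crops included, and the job is handed in when it is done.

Besides the shell and the picture viewer there is one more tool, called after "Emit:" in YAML: its name, and indented under it one key for each argument. jog_arm: Moves the arm, as the interface text tells. Its arguments: {"type":"object","properties":{"increments":{"type":"array"},"force":{"type":"number"}},"required":["increments"]}

```bash
mkdir -p pics; cat > h.py <<'E'
import numpy as np, cv2
from scipy.spatial.transform import Rotation as R
from workcell import arm
def q2R(q): return R.from_quat([q[1],q[2],q[3],q[0]]).as_matrix()
def shot(n):
    s=arm.observe(); im=arm.get_image(n)
    if n=="wrist":
        T=np.eye(4);T[:3,:3]=q2R(s["tcp_rot"]);T[:3,3]=s["eef_pos"]
        im["c2w"]=T@np.array(im["hand_eye"])
    else: im["c2w"]=np.linalg.inv(np.array(im["view"]))
    im["f"]=200/np.tan(np.radians(im["vertical_fov"])/2)
    return im
def cloud(im):
    d=im["depth"]; v,u=np.mgrid[0:400,0:640]
    P=np.stack([(u-im["cx"])/im["f"]*d,(v-im["cy"])/im["f"]*d,d],-1)
    return P@im["c2w"][:3,:3].T+im["c2w"][:3,3]
def pix(im,p):
    w=np.linalg.inv(im["c2w"]); c=w[:3,:3]@np.array(p)+w[:3,3]
    return im["f"]*c[0]/c[2]+im["cx"], im["f"]*c[1]/c[2]+im["cy"]
def w(im,xyz): return im["c2w"][:3,:3]@np.array(xyz)+im["c2w"][:3,3]
def save(im,name,crop=None,k=1):
    a=im["frame"][...,::-1]
    if crop: a=a[crop[1]:crop[3],crop[0]:crop[2]]
    cv2.imwrite("pics/"+name,cv2.resize(a,None,fx=k,fy=k,interpolation=cv2.INTER_CUBIC))
E
python3 - <<'E'
from h import *
s=arm.observe(); print(s, arm.tips_ahead)
for n in("top","scene"):
    im=shot(n); save(im,n+"1.png")
    for t in("tube_blue","tube_grey","stand","filter_unit","salt","tin","spice"):
        for r in arm.spot_in(im,t)[:4]:
            p=w(im,r["xyz"]); print(n,t,round(r["p"],2),p.round(3),np.round(pix(im,p)))
E
```

```text
{'t': 0.0, 'qpos': array([ 1.08759176e+00,  3.13408446e-01,  1.49846040e+00, -4.37707504e-05,
        1.33096860e+00, -2.23432789e-01]), 'qvel': array([ 0.0005091 ,  0.00244165, -0.00079156, -0.0008949 ,  0.00019714,
        0.00262697]), 'effort': array([ 9.87152125e-04, -4.02214372e+01, -2.52272433e+01,  6.94596441e-02,
        3.52749112e-02, -6.50893389e-05]), 'eef_pos': array([0.13477598, 0.50715826, 0.24917354]), 'tcp_rot': array([-1.95415551e-04,  1.29515801e-01,  9.91577163e-01, -5.91307759e-04]), 'contact_force': array([0.66624243, 0.74540398, 0.17784586]), 'torque': array([-0.03274123, -0.05787465,  0.03333447]), 'gripper_force': 0.0, 'grip_width': 0.08791243158375703} 0.011
top tube_blue 0.51 [0.425 0.146 0.143] [259. 216.]
top tube_blue 0.4 [ 0.441 -0.238  0.034] [386. 223.]
top stand 0.59 [0.43  0.187 0.048] [250. 219.]
top filter_unit 0.84 [ 0.443 -0.236  0.04 ] [385. 222.]
top salt 0.62 [0.614 0.019 0.077] [307. 162.]
top salt 0.4 [ 0.444 -0.238  0.034] [386. 222.]
top tin 0.61 [0.614 0.152 0.07 ] [265. 160.]
top spice 0.84 [ 0.604 -0.335  0.103] [422. 168.]
top spice 0.23 [0.446 0.225 0.141] [233. 208.]
scene tube_blue 0.62 [0.378 0.043 0.09 ] [254. 215.]
scene tube_blue 0.57 [0.424 0.143 0.116] [246. 184.]
scene stand 0.89 [0.414 0.162 0.042] [241. 207.]
scene filter_unit 0.84 [ 0.431 -0.26   0.037] [359. 287.]
scene salt 0.89 [0.616 0.013 0.052] [333. 200.]
scene salt 0.17 [0.445 0.219 0.111] [237. 173.]
scene tin 0.89 [0.605 0.139 0.051] [300. 185.]
scene spice 0.56 [ 0.595 -0.359  0.07 ] [447. 264.]
```

View pics/top1.png

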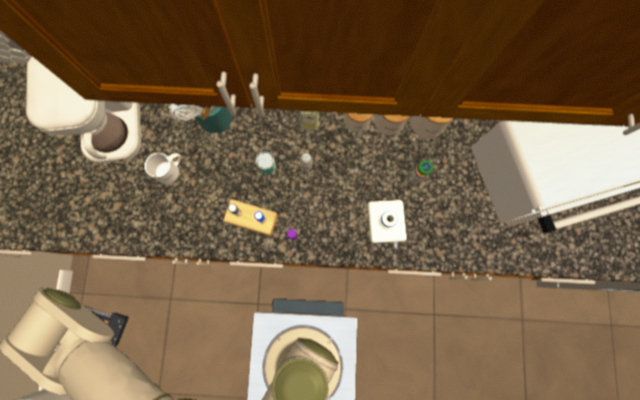

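View pics/scene1.png

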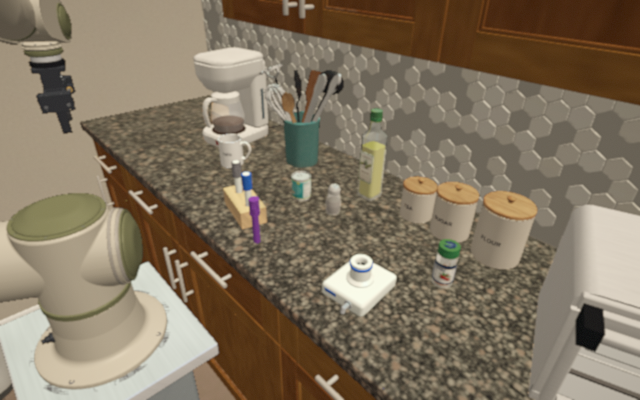

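Candidates in the top view are the blue tube at (259,216), the grey one at (233,208), and the purple look-alike standing free at (292,234). In the scene view they are at (246,184), (237,173) and (254,215). I choose the blue-sleeved one in the stand and will check it in a crop. The salt is at (307,162), the tin at (265,160), the spice jar at (422,168) and the filter at (387,221), all in the top view.

```bash
python3 - <<'E'
from h import *
im=shot("scene"); save(im,"crop1.png",(200,140,400,320),4)
P=cloud(im)
hsv=cv2.cvtColor(im["frame"],cv2.COLOR_RGB2HSV)
m=(hsv[...,0]>100)&(hsv[...,0]<128)&(hsv[...,1]>120)&(im["depth"]>0)
m[:, :220]=0
n,l,st,c=cv2.connectedComponentsWithStats(m.astype(np.uint8))
for i in range(1,n):
    if st[i,4]>15: q=P[l==i]; print(c[i].round(),st[i,4],np.median(q,0).round(3),q.min(0).round(3),q.max(0).round(3))
im=shot("wrist"); print(np.array(im["hand_eye"]).round(3),im["vertical_fov"])
E
```

```text
[247. 182.] 109 [0.424 0.139 0.123] [0.416 0.134 0.103] [0.438 0.148 0.142]
[359. 270.] 21 [ 0.43  -0.254  0.079] [ 0.426 -0.266  0.077] [ 0.446 -0.239  0.081]
[[-0.    -0.965 -0.263  0.067]
 [ 1.    -0.    -0.001  0.001]
 [ 0.    -0.263  0.965 -0.135]
 [ 0.     0.     0.     1.   ]] 64.09383506930708
```

View pics/crop1.png

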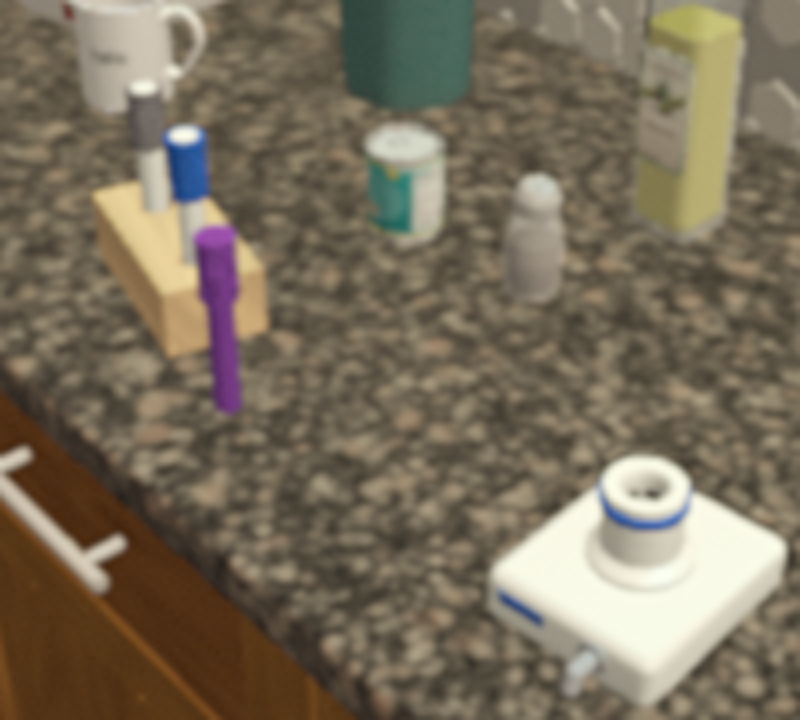

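Emit:
jog_arm:
  increments: [-37,-27,0,0,0,0,88,-37,-27,0,0,0,0,88,-37,-27,0,0,0,0,88,-37,-27,0,0,0,0,88,-37,-27,0,0,0,0,88]

```text
t: 1.4
eef_pos: [0.2798, 0.3279, 0.2499]
tcp_rot: [0.0, 0.129, 0.992, 0.0]
contact_force: [0.8, 0.6, 0.2]
grip_width: 0.0879
gripper_force: 0.0
```

The crop confirms the choice: the blue sleeve is in the stand at crop (187,165), the grey one is behind it at (148,120), and the purple one stands free in front at (217,265).

Emit:
jog_arm:
  increments: [-37,-27,0,0,0,0,88,-37,-27,0,0,0,0,88,-37,-27,0,0,0,0,88,-37,-27,0,0,0,0,88,-37,-27,0,0,0,0,88]

```text
t: 1.9
eef_pos: [0.424, 0.1497, 0.2499]
tcp_rot: [0.0, 0.13, 0.992, 0.0]
contact_force: [0.2, 0.3, -0.4]
grip_width: 0.0876
gripper_force: 0.0
```

Emit:
jog_arm:
  increments: [0,0,0,0,0,0.142,88,0,0,0,0,0,0.142,88,0,0,0,0,0,0.142,88,0,0,0,0,0,0.142,88,0,0,0,0,0,0.142,88]

```text
t: 2.4
eef_pos: [0.4231, 0.1514, 0.2498]
tcp_rot: [0.0, 0.469, 0.883, 0.0]
contact_force: [0.4, -0.0, -0.4]
grip_width: 0.088
gripper_force: 0.0
```

Emit:
jog_arm:
  increments: [0,0,0,0,0,0.142,88,0,0,0,0,0,0.142,88,0,0,0,0,0,0.142,88,0,0,0,0,0,0.142,88,0,0,0,0,0,0.142,88]

```text
t: 2.9
eef_pos: [0.4231, 0.1514, 0.2498]
tcp_rot: [0.0, 0.747, 0.665, 0.0]
contact_force: [-0.5, 0.9, -0.9]
grip_width: 0.0878
gripper_force: 0.0
```

Emit:
jog_arm:
  increments: [0,0,0,0,0,0.142,88,0,0,0,0,0,0,88,0,0,0,0,0,0,88]

```text
t: 3.2
eef_pos: [0.4231, 0.1514, 0.2498]
tcp_rot: [0.0, 0.789, 0.615, 0.0]
contact_force: [-0.3, 0.1, -0.2]
grip_width: 0.0881
gripper_force: 0.0
```

```bash
python3 - <<'E'
from h import *
s=arm.observe(); im=shot("wrist"); save(im,"w1.png")
P=cloud(im)
for t in("tube_blue","tube_grey","stand"):
    for r in arm.spot_in(im,t)[:3]:
        p=w(im,r["xyz"]); print(t,round(r["p"],2),p.round(3),np.round(pix(im,p)))
hsv=cv2.cvtColor(im["frame"],cv2.COLOR_RGB2HSV)
m=(hsv[...,0]>100)&(hsv[...,0]<128)&(hsv[...,1]>120)&(im["depth"]>0)
n,l,st,c=cv2.connectedComponentsWithStats(m.astype(np.uint8))
for i in range(1,n):
    if st[i,4]>40: q=P[l==i]; print(c[i].round(),st[i,4],np.median(q,0).round(3),np.percentile(q,2,0).round(3),np.percentile(q,98,0).round(3))
h=(P[...,2]>.136)&(P[...,2]<.150)
n,l,st,c=cv2.connectedComponentsWithStats(h.astype(np.uint8))
Rm=q2R(s["tcp_rot"])
for i in range(1,n):
    if st[i,4]>60:
        q=P[l==i]; (cx,cy),r=cv2.minEnclosingCircle((q[:,:2]*1000).astype(np.float32))
        print("top",c[i].round(),st[i,4],cx,cy,r, np.median(q[:,2]), "tool", (Rm.T@(np.array([cx/1000,cy/1000,.12])-s["eef_pos"])*1000).round(1))
E
```

```text
tube_blue 0.92 [0.392 0.056 0.067] [318. 278.]
tube_blue 0.85 [0.431 0.155 0.143] [332. 203.]
tube_grey 0.79 [0.45  0.228 0.142] [334. 101.]
stand 0.76 [0.441 0.198 0.054] [329. 138.]
stand 0.54 [0.434 0.153 0.145] [337. 204.]
[333. 200.] 620 [0.432 0.159 0.141] [0.42  0.139 0.104] [0.443 0.163 0.143]
top [333. 101.] 1046 449.5784912109375 228.0302734375 12.994332313537598 0.14241961655053392 tool [ 80.8   6.9 129.8]
top [333. 206.] 847 430.71954345703125 150.51112365722656 13.028379440307617 0.14240783204036497 tool [  1.    7.6 129.8]
```

View pics/w1.png

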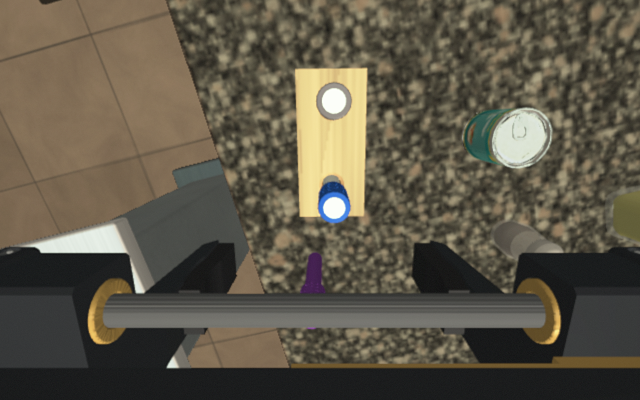

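The wrist view shows the blue cap at (333,206), the grey one at (333,101), and the purple look-alike behind the finger bar at (315,275). The jaws close across the row and are clear of the grey tube. I'll descend and grip.

Emit:
jog_arm:
  increments: [1,7.6,0,0,0,0,88,0,0,40,0,0,0,88,0,0,40,0,0,0,88,0,0,30,0,0,0,88,0,0,28,0,0,0,88]
  force: 40

```text
t: 3.9
eef_pos: [0.4309, 0.1504, 0.1102]
tcp_rot: [-0.0, 0.79, 0.613, -0.0]
contact_force: [0.7, -0.2, 0.2]
grip_width: 0.0878
gripper_force: 0.0
```

Emit:
jog_arm:
  increments: [0,0,0,0,0,0,88,0,0,0,0,0,0,15,0,0,0,0,0,0,15,0,0,0,0,0,0,15,0,0,0,0,0,0,15]

```text
t: 4.4
eef_pos: [0.4311, 0.1505, 0.1126]
tcp_rot: [0.0, 0.79, 0.613, 0.001]
contact_force: [-0.0, -0.7, 0.1]
grip_width: 0.0582
gripper_force: 0.0
```

Emit:
jog_arm:
  increments: [0,0,0,0,0,0,15,0,0,0,0,0,0,15,0,0,0,0,0,0,15]

```text
t: 4.7
eef_pos: [0.4307, 0.1505, 0.1118]
tcp_rot: [0.0, 0.79, 0.613, 0.0]
contact_force: [1.0, -0.2, 0.5]
grip_width: 0.0342
gripper_force: 0.0
```

Emit:
jog_arm:
  increments: [0,0,0,0,0,0,15,0,0,0,0,0,0,15,0,0,0,0,0,0,15,0,0,0,0,0,0,15]

```text
t: 5.1
eef_pos: [0.4308, 0.1505, 0.1117]
tcp_rot: [0.0, 0.79, 0.613, 0.0]
contact_force: [0.2, 1.0, -0.0]
grip_width: 0.025
gripper_force: 40.0
```

Emit:
jog_arm:
  increments: [0,0,-5,0,0,0,15,0,0,-15,0,0,0,15,0,0,-25,0,0,0,15,0,0,-25,0,0,0,15,0,0,-20,0,0,0,15]

```text
t: 5.6
eef_pos: [0.4306, 0.1505, 0.2032]
tcp_rot: [0.0, 0.79, 0.613, 0.0]
contact_force: [-0.1, 0.2, -1.1]
grip_width: 0.025
gripper_force: 40.0
```

Emit:
jog_arm:
  increments: [0,0,-20,0,0,0,15,0,0,-20,0,0,0,15,0,0,-10,0,0,0,15,0,0,0,0,0,0,15]

```text
t: 6.0
eef_pos: [0.431, 0.1505, 0.2526]
tcp_rot: [0.001, 0.79, 0.613, 0.001]
contact_force: [0.4, -0.7, -2.1]
grip_width: 0.0247
gripper_force: 40.0
```

```bash
python3 - <<'E'
from h import *
s=arm.observe(); Rm=q2R(s["tcp_rot"]); print(s["eef_pos"],s["contact_force"],s["gripper_force"],Rm.round(3))
im=shot("wrist"); save(im,"w2.png"); P=cloud(im)
from h import cv2
im2=shot("top"); P2=cloud(im2)
for nm,i,Q in(("top",im2,P2),("scene",)+(lambda a:(a,cloud(a)))(shot("scene"))):
    save(i,nm+"2.png")
    r=arm.cut_out(i,"filter_unit")
    for k in r[:1]:
        q=Q[k["mask"]]; h=q[(q[:,2]>.078)&(q[:,2]<.092)]
        print(nm,k["p"],len(q),len(h)); 
        if len(h)>5:
            c,rr=cv2.minEnclosingCircle((h[:,:2]*1000).astype(np.float32)); print(c,rr)
        b=q[(q[:,2]>.034)&(q[:,2]<.043)]
        print(cv2.minAreaRect((b[:,:2]*1000).astype(np.float32)))
E
```

```text
[0.43097242 0.15053181 0.25260334] [ 0.36245887 -0.65176683 -2.11359365] 39.96940242024721 [[ 0.248  0.969  0.002]
 [ 0.969 -0.248  0.   ]
 [ 0.001  0.002 -1.   ]]
top 0.75 1466 146
(447.85064697265625, -240.89633178710938) 24.61147689819336
((447.0376281738281, -240.70184326171875), (130.3365020751953, 107.18110656738281), 6.413858413696289)
scene 0.59 2769 286
(449.322509765625, -243.68328857421875) 24.63822364807129
((449.7060852050781, -242.78895568847656), (127.33246612548828, 108.74702453613281), 7.204736232757568)
```

View pics/w2.png

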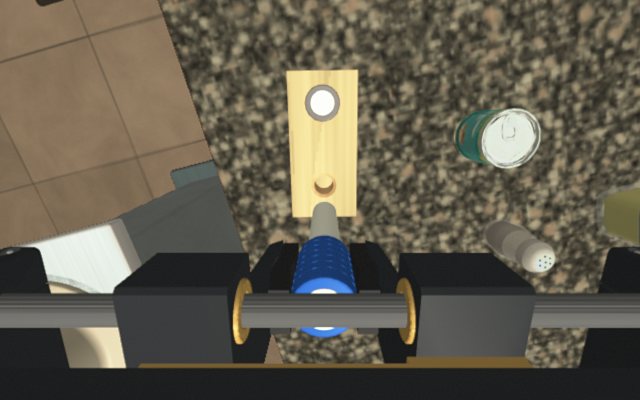

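The tube is held at (323,270), still upright and lifted out of the stand. The grey tube is undisturbed at (322,102). I'll carry it past the filter so the wrist camera sees the mouth.

Emit:
jog_arm:
  increments: [-20,5,0,0,0,0,15,-40,11,0,0,0,0,15,-40,11,0,0,0,0,15,-40,11,0,0,0,0,15,-40,11,0,0,0,0,15]

```text
t: 6.75
eef_pos: [0.4331, -0.0376, 0.2512]
tcp_rot: [-0.0, 0.79, 0.613, -0.0]
contact_force: [0.5, -0.4, -1.2]
grip_width: 0.025
gripper_force: 40.0
```

Emit:
jog_arm:
  increments: [-40,11,0,0,0,0,15,-40,11,0,0,0,0,15,-40,11,0,0,0,0,15,-40,11,0,0,0,0,15,-40,11,0,0,0,0,15]

```text
t: 7.25
eef_pos: [0.4366, -0.2451, 0.2511]
tcp_rot: [-0.001, 0.79, 0.613, -0.0]
contact_force: [0.8, -0.9, -1.2]
grip_width: 0.0252
gripper_force: 40.0
```

Emit:
jog_arm:
  increments: [-30,7,0,0,0,0,15,-15,4,0,0,0,0,15,0,0,0,0,0,0,15,0,0,0,0,0,0,15]

```text
t: 7.65
eef_pos: [0.4366, -0.2887, 0.2514]
tcp_rot: [-0.001, 0.79, 0.613, 0.0]
contact_force: [-0.0, 0.3, -1.6]
grip_width: 0.0254
gripper_force: 40.0
```

```bash
python3 - <<'E'
from h import *
s=arm.observe(); Rm=q2R(s["tcp_rot"]); print(s["eef_pos"],s["contact_force"],s["gripper_force"])
im=shot("wrist"); save(im,"w3.png"); P=cloud(im)
r=arm.cut_out(im,"filter_unit")
for k in r[:1]:
    q=P[k["mask"]]; h=q[(q[:,2]>.080)&(q[:,2]<.090)]; print(k["p"],len(h),np.median(h[:,2]))
    c,rr=cv2.minEnclosingCircle((h[:,:2]*1000).astype(np.float32)); print(c,rr)
    b=q[(q[:,2]>.034)&(q[:,2]<.043)]; print(cv2.minAreaRect((b[:,:2]*1000).astype(np.float32)))
# circle fit on top ring with thin band, all pixels
m=(P[...,2]>.083)&(P[...,2]<.088)&(np.hypot(P[...,0]-.449,P[...,1]+.242)<.035)
q=P[m]; hull=cv2.convexHull((q[:,:2]*1000).astype(np.float32)); print(cv2.fitEllipse(hull), cv2.minEnclosingCircle(hull))
g=cv2.cvtColor(im["frame"],cv2.COLOR_RGB2GRAY)
# tube tip area: sleeve/tube axis from depth, points between TCP
tool=(P-s["eef_pos"])@Rm
for lo,hi in((20,35),(35,50),(50,65),(65,80),(80,95),(95,101)):
    t=(tool[...,2]*1000>lo)&(tool[...,2]*1000<hi)&(np.hypot(tool[...,0],tool[...,1])<.03)
    if t.sum()>5:
        z=tool[t]*1000; print(lo,t.sum(),"x max",np.percentile(z[:,0],95).round(1),"y",np.percentile(z[:,1],[2,50,98]).round(1))
E
```

```text
[ 0.43662384 -0.28874008  0.25141981] [-0.04985241  0.25995463 -1.63253263] 39.98748208498
0.69 1554 0.0848831289378503
(450.92779541015625, -241.6172637939453) 24.329153060913086
((449.70440673828125, -241.6428985595703), (129.59141540527344, 107.52741241455078), 6.208584308624268)
((450.97247314453125, -241.62852478027344), (43.59020233154297, 43.718624114990234), 31.068111419677734) ((450.9403381347656, -241.7005157470703), 22.025997161865234)
20 174 x max 9.0 y [-7.7  0.1  7.2]
35 221 x max 8.9 y [-8.3 -0.5  8.1]
50 180 x max 9.0 y [-8.4  0.1  8.1]
65 152 x max 8.9 y [-8.2  0.1  8.1]
80 118 x max 8.9 y [-8.2  0.1  8.1]
95 12 x max 8.5 y [-8.7 -0.2  8.1]
```

View pics/w3.png

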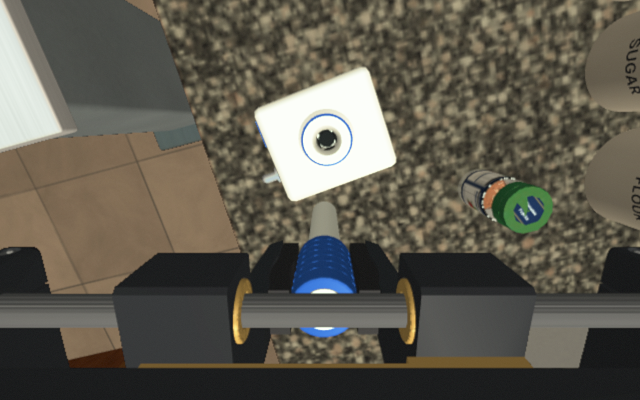

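The wrist view shows the collet mouth at (327,139), with the tube straight and on the TCP axis at (322,270). I'll move over the mouth and come down to just above it.

Emit:
jog_arm:
  increments: [25,1.3,0,0,0,0,15,24.2,1,0,0,0,0,15,0,0,20,0,0,0,15,0,0,25,0,0,0,15,0,0,10,0,0,0,15]

```text
t: 8.25
eef_pos: [0.4506, -0.241, 0.1952]
tcp_rot: [-0.001, 0.79, 0.614, -0.0]
contact_force: [0.4, -0.5, -1.7]
grip_width: 0.0249
gripper_force: 40.0
```

Emit:
jog_arm:
  increments: [0,0,0,0,0,0,15,0,0,0,0,0,0,15]

```text
t: 8.45
eef_pos: [0.4514, -0.2426, 0.1977]
tcp_rot: [0.001, 0.79, 0.613, 0.0]
contact_force: [0.4, 0.4, -1.0]
grip_width: 0.0248
gripper_force: 40.0
```

```bash
python3 - <<'E'
from h import *
s=arm.observe(); Rm=q2R(s["tcp_rot"]); print(s["eef_pos"],s["contact_force"])
im=shot("wrist"); P=cloud(im); save(im,"w4.png",(220,160,420,340),3)
m=(P[...,2]>.083)&(P[...,2]<.0875)&(np.hypot(P[...,0]-.451,P[...,1]+.2416)<.03)
q=(P[m][:,:2]*1000).astype(np.float32)
tool=(P-s["eef_pos"])@Rm
r=np.hypot(q[:,0]-451,q[:,1]+241.6)
# outer rim fit by least squares on outermost points per angle
a=np.degrees(np.arctan2(q[:,1]+241.6,q[:,0]-451)).astype(int)//10
o=np.array([q[a==k][np.argmax(r[a==k])] for k in set(a)]); o=o[np.hypot(o[:,0]-451,o[:,1]+241.6)>19]
from scipy.optimize import least_squares
f=least_squares(lambda c:np.hypot(o[:,0]-c[0],o[:,1]-c[1])-22,[451,-241.6],loss="soft_l1"); print(len(o),f.x)
t=(tool[...,2]*1000>50)&(tool[...,2]*1000<95)&(np.hypot(tool[...,0],tool[...,1])<.02)
z=tool[t]*1000; print(t.sum(),np.percentile(z[:,0],95),np.percentile(z[:,1],[2,50,98]))
E
```

```text
[ 0.45135681 -0.24264614  0.19769174] [ 0.37127415  0.3772071  -0.97039517]
30 [ 450.88319096 -241.55189816]
452 8.923691946938455 [-8.52266061  0.09246687  8.16642121]
```

View pics/w4.png

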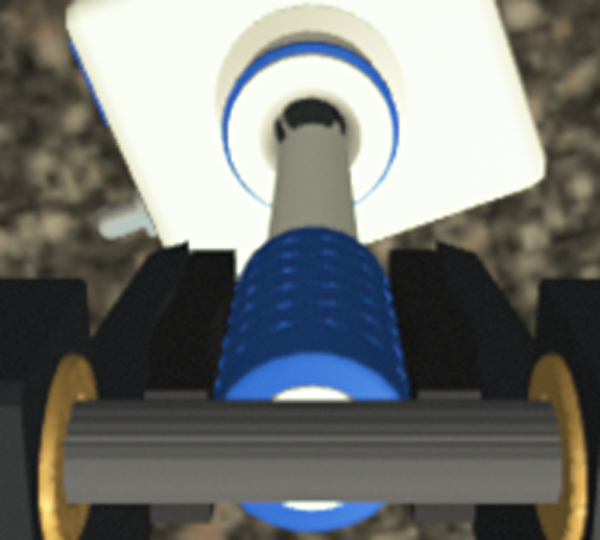

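The tube sits centred over the mouth to within about 1 mm (crop (310,125)). I'll enter the taper slowly.

Emit:
jog_arm:
  increments: [0,0,4,0,0,0,15,0,0,4,0,0,0,15,0,0,4,0,0,0,15,0,0,4,0,0,0,15,0,0,3,0,0,0,15]

```text
t: 9.0
eef_pos: [0.4509, -0.2426, 0.1772]
tcp_rot: [-0.0, 0.79, 0.613, -0.0]
contact_force: [-0.5, 0.7, -0.7]
grip_width: 0.0249
gripper_force: 40.0
```

Emit:
jog_arm:
  increments: [0,0,2,0,0,0,15,0,0,0,0,0,0,15,0,0,0,0,0,0,15]

```text
t: 9.3
eef_pos: [0.451, -0.2426, 0.1757]
tcp_rot: [-0.0, 0.79, 0.613, 0.0]
contact_force: [-0.5, 1.2, -2.9]
grip_width: 0.0249
gripper_force: 40.0
```

Emit:
jog_arm:
  increments: [0,0,1.5,0,0,0,15,0,0,1.5,0,0,0,15,0,0,0,0,0,0,15]

```text
t: 9.6
eef_pos: [0.451, -0.2426, 0.1726]
tcp_rot: [-0.0, 0.79, 0.613, 0.0]
contact_force: [-0.3, -0.0, -1.8]
grip_width: 0.0247
gripper_force: 40.0
```

Emit:
jog_arm:
  increments: [0,0,1,0,0,0,15,0,0,1,0,0,0,15,0,0,0,0,0,0,15]

```text
t: 9.9
eef_pos: [0.451, -0.2426, 0.1707]
tcp_rot: [-0.0, 0.79, 0.613, 0.0]
contact_force: [0.4, 1.1, -0.1]
grip_width: 0.0251
gripper_force: 40.0
```

Emit:
jog_arm:
  increments: [0,0,1,0,0,0,15,0,0,1,0,0,0,15,0,0,0,0,0,0,15]

```text
t: 10.2
eef_pos: [0.451, -0.2426, 0.1686]
tcp_rot: [-0.0, 0.79, 0.613, 0.0]
contact_force: [-0.0, 1.2, 0.7]
grip_width: 0.0248
gripper_force: 40.0
```

Emit:
jog_arm:
  increments: [0,0,1,0,0,0,15,0,0,0,0,0,0,15]

```text
t: 10.4
eef_pos: [0.4512, -0.2429, 0.1682]
tcp_rot: [0.0, 0.79, 0.613, 0.0]
contact_force: [-0.1, 1.0, 3.8]
grip_width: 0.0247
gripper_force: 40.0
```

Emit:
jog_arm:
  increments: [0,0,1,0,0,0,15,0,0,0,0,0,0,15]

```text
t: 10.6
eef_pos: [0.4512, -0.2429, 0.1672]
tcp_rot: [0.001, 0.79, 0.613, 0.0]
contact_force: [-1.2, 0.9, 4.8]
grip_width: 0.0249
gripper_force: 40.0
```

Emit:
jog_arm:
  increments: [0,0,1,0,0,0,15,0,0,0,0,0,0,15]

```text
t: 10.8
eef_pos: [0.4511, -0.2428, 0.1659]
tcp_rot: [0.0, 0.79, 0.613, 0.0]
contact_force: [0.6, 1.7, 3.2]
grip_width: 0.0252
gripper_force: 40.0
```

Emit:
jog_arm:
  increments: [0,0,1,0,0,0,15,0,0,0,0,0,0,15]

```text
t: 11.0
eef_pos: [0.4511, -0.2428, 0.1648]
tcp_rot: [0.0, 0.79, 0.613, 0.0]
contact_force: [-0.6, 0.5, 4.9]
grip_width: 0.0247
gripper_force: 40.0
```

Emit:
jog_arm:
  increments: [0,0,1,0,0,0,15,0,0,0,0,0,0,15]

```text
t: 11.2
eef_pos: [0.4511, -0.2427, 0.1637]
tcp_rot: [0.0, 0.79, 0.613, 0.0]
contact_force: [0.1, 0.4, 2.5]
grip_width: 0.0249
gripper_force: 40.0
```

Emit:
jog_arm:
  increments: [0,0,1,0,0,0,15,0,0,0,0,0,0,15]

```text
t: 11.4
eef_pos: [0.451, -0.2427, 0.1627]
tcp_rot: [0.0, 0.79, 0.613, 0.0]
contact_force: [0.5, -0.4, 3.9]
grip_width: 0.025
gripper_force: 40.0
```

Emit:
jog_arm:
  increments: [0,0,1,0,0,0,15,0,0,0,0,0,0,15]

```text
t: 11.6
eef_pos: [0.451, -0.2427, 0.1616]
tcp_rot: [-0.0, 0.79, 0.613, -0.0]
contact_force: [0.6, -0.1, 2.6]
grip_width: 0.0251
gripper_force: 40.0
```

Emit:
jog_arm:
  increments: [0,0,1,0,0,0,15,0,0,0,0,0,0,15]

```text
t: 11.8
eef_pos: [0.451, -0.2427, 0.1606]
tcp_rot: [-0.0, 0.79, 0.613, 0.0]
contact_force: [0.0, 0.8, 3.0]
grip_width: 0.0251
gripper_force: 40.0
```

Emit:
jog_arm:
  increments: [0,0,1,0,0,0,15,0,0,0,0,0,0,15]

```text
t: 12.0
eef_pos: [0.451, -0.2427, 0.1596]
tcp_rot: [-0.0, 0.79, 0.613, 0.0]
contact_force: [-0.1, 0.3, 2.8]
grip_width: 0.0245
gripper_force: 40.0
```

```bash
python3 - <<'E'
from h import *
s=arm.observe(); Rm=q2R(s["tcp_rot"]); print(s["eef_pos"],s["contact_force"])
im=shot("wrist"); P=cloud(im); save(im,"w5.png",(220,160,420,340),3)
tool=(P-s["eef_pos"])@Rm
for n,(lo,hi) in dict(sleeve=(-14,28),tube=(35,100)).items():
    t=(tool[...,2]*1000>lo)&(tool[...,2]*1000<hi)&(np.hypot(tool[...,0],tool[...,1])<.016)
    z=tool[t]*1000; print(n,t.sum(),np.percentile(z,[2,50,98],axis=0).round(1).tolist())
E
```

```text
[ 0.45100586 -0.24266502  0.15962225] [-0.09585794  0.29230395  2.80393002]
sleeve 1487 [[3.1, -13.3, -13.6], [10.7, 0.0, -2.8], [13.2, 13.0, 26.5]]
tube 1267 [[-8.3, -14.4, 36.4], [7.4, 0.1, 74.3], [14.5, 14.6, 85.0]]
```

View pics/w5.png

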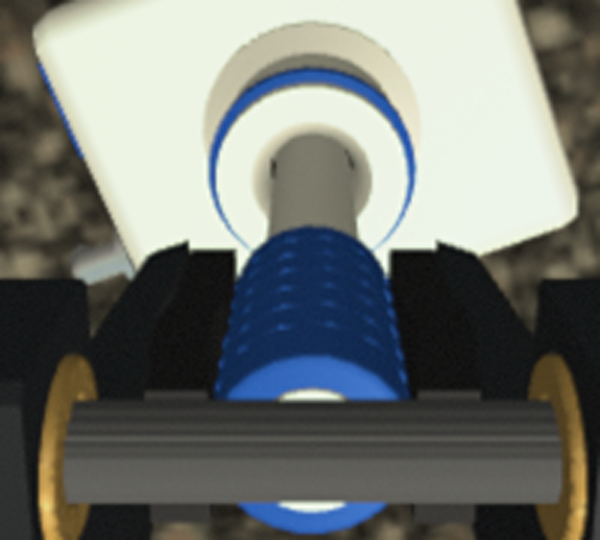

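The tube is in the bore at crop (313,170). The sleeve sits in the jaws as before, so it hasn't slipped. The seal is passed, with a drag of about 4–5 N. Now I'll feel for the bottom.

Emit:
jog_arm:
  increments: [0,0,1,0,0,0,15,0,0,0,0,0,0,15]

```text
t: 12.25
eef_pos: [0.451, -0.2427, 0.1586]
tcp_rot: [-0.0, 0.79, 0.613, -0.0]
contact_force: [0.5, 0.9, 3.8]
grip_width: 0.025
gripper_force: 40.0
```

Emit:
jog_arm:
  increments: [0,0,1,0,0,0,15,0,0,0,0,0,0,15]

```text
t: 12.45
eef_pos: [0.451, -0.2426, 0.1576]
tcp_rot: [-0.0, 0.79, 0.613, 0.0]
contact_force: [1.1, 0.7, 1.3]
grip_width: 0.0247
gripper_force: 40.0
```

Emit:
jog_arm:
  increments: [0,0,1,0,0,0,15,0,0,0,0,0,0,15]

```text
t: 12.65
eef_pos: [0.451, -0.2426, 0.1566]
tcp_rot: [-0.0, 0.79, 0.613, -0.0]
contact_force: [-0.1, 0.6, 2.9]
grip_width: 0.025
gripper_force: 40.0
```

Emit:
jog_arm:
  increments: [0,0,1,0,0,0,15,0,0,0,0,0,0,15]

```text
t: 12.85
eef_pos: [0.451, -0.2427, 0.1557]
tcp_rot: [0.0, 0.79, 0.613, 0.0]
contact_force: [-0.5, 1.3, 4.0]
grip_width: 0.0249
gripper_force: 40.0
```

Emit:
jog_arm:
  increments: [0,0,1,0,0,0,15,0,0,0,0,0,0,15]

```text
t: 13.05
eef_pos: [0.451, -0.2426, 0.1546]
tcp_rot: [-0.0, 0.79, 0.613, -0.0]
contact_force: [-1.2, 1.0, 2.5]
grip_width: 0.0248
gripper_force: 40.0
```

Emit:
jog_arm:
  increments: [0,0,1,0,0,0,15,0,0,0,0,0,0,15]

```text
t: 13.25
eef_pos: [0.451, -0.2427, 0.1536]
tcp_rot: [-0.0, 0.79, 0.613, 0.0]
contact_force: [0.4, 0.5, 2.3]
grip_width: 0.0249
gripper_force: 40.0
```

Emit:
jog_arm:
  increments: [0,0,1,0,0,0,15,0,0,0,0,0,0,15]

```text
t: 13.45
eef_pos: [0.451, -0.2427, 0.1526]
tcp_rot: [-0.0, 0.79, 0.613, 0.0]
contact_force: [0.4, 1.1, 3.1]
grip_width: 0.0246
gripper_force: 40.0
```

Emit:
jog_arm:
  increments: [0,0,1,0,0,0,15,0,0,0,0,0,0,15]

```text
t: 13.65
eef_pos: [0.451, -0.2427, 0.1517]
tcp_rot: [-0.0, 0.79, 0.613, 0.0]
contact_force: [0.2, 1.0, 4.0]
grip_width: 0.025
gripper_force: 40.0
```

Emit:
jog_arm:
  increments: [0,0,1,0,0,0,15,0,0,0,0,0,0,15]

```text
t: 13.85
eef_pos: [0.4511, -0.2428, 0.1511]
tcp_rot: [0.0, 0.79, 0.613, 0.0]
contact_force: [-0.1, 1.5, 7.2]
grip_width: 0.0248
gripper_force: 40.0
```

Emit:
jog_arm:
  increments: [0,0,0.7,0,0,0,15,0,0,0,0,0,0,15]

```text
t: 14.05
eef_pos: [0.4512, -0.2429, 0.1508]
tcp_rot: [0.001, 0.79, 0.613, 0.0]
contact_force: [-1.0, 2.0, 11.1]
grip_width: 0.025
gripper_force: 40.0
```

Emit:
jog_arm:
  increments: [0,0,0.5,0,0,0,15,0,0,0,0,0,0,15]

```text
t: 14.25
eef_pos: [0.4512, -0.2429, 0.1505]
tcp_rot: [0.001, 0.79, 0.613, 0.0]
contact_force: [-0.9, 2.1, 12.3]
grip_width: 0.0248
gripper_force: 40.0
```

The force rose by about 9 N at a depth of around 34 mm, so the tube is on the buffer. I'll hold briefly, then release and rise.

Emit:
jog_arm:
  increments: [0,0,0.3,0,0,0,15,0,0,0,0,0,0,15,0,0,0,0,0,0,15,0,0,0,0,0,0,15]

```text
t: 14.65
eef_pos: [0.4513, -0.243, 0.1504]
tcp_rot: [0.001, 0.79, 0.613, 0.0]
contact_force: [-1.9, 2.8, 13.8]
grip_width: 0.0246
gripper_force: 40.0
```

Emit:
jog_arm:
  increments: [0,0,0,0,0,0,70,0,0,0,0,0,0,70,0,0,0,0,0,0,70,0,0,0,0,0,0,70,0,0,0,0,0,0,70]

```text
t: 15.15
eef_pos: [0.4509, -0.2427, 0.149]
tcp_rot: [-0.0, 0.79, 0.613, -0.0]
contact_force: [0.5, -0.3, 0.1]
grip_width: 0.0632
gripper_force: 0.0
```

Emit:
jog_arm:
  increments: [0,0,0,0,0,0,70,0,0,0,0,0,0,70,0,0,0,0,0,0,70]

```text
t: 15.45
eef_pos: [0.451, -0.2427, 0.1492]
tcp_rot: [-0.0, 0.79, 0.613, -0.0]
contact_force: [-0.3, 0.1, 0.6]
grip_width: 0.0699
gripper_force: 0.0
```

Emit:
jog_arm:
  increments: [0,0,-10,0,0,0,70,0,0,-25,0,0,0,70,0,0,-25,0,0,0,70,0,0,-25,0,0,0,70,-20,0,-15,0,0,0,70]

```text
t: 15.95
eef_pos: [0.4467, -0.2612, 0.2521]
tcp_rot: [0.001, 0.789, 0.614, 0.0]
contact_force: [0.5, 0.1, 0.7]
grip_width: 0.0701
gripper_force: 0.0
```

Emit:
jog_arm:
  increments: [-30,0,0,0,0,0,70,0,0,0,0,0,0,70,0,0,0,0,0,0,70]

```text
t: 16.25
eef_pos: [0.4384, -0.2911, 0.2495]
tcp_rot: [-0.0, 0.79, 0.613, 0.0]
contact_force: [0.3, 0.4, 0.8]
grip_width: 0.0699
gripper_force: 0.0
```

```bash
python3 - <<'E'
from h import *
s=arm.observe(); print(s["eef_pos"],s["contact_force"])
im=shot("wrist"); save(im,"w6.png"); P=cloud(im)
near=np.hypot(P[...,0]-.451,P[...,1]+.242)<.03
m=near&(P[...,2]>.155)&(P[...,2]<.2); q=P[m]; top=np.percentile(q[:,2],80)
q=q[q[:,2]>top-.006]; print("top z",top,cv2.minEnclosingCircle((q[:,:2]*1000).astype(np.float32)))
m=near&(P[...,2]>.083)&(P[...,2]<.0875);q=(P[m][:,:2]*1000).astype(np.float32);print(cv2.minEnclosingCircle(q))
E
```

```text
[ 0.43843496 -0.2911198   0.24953846] [0.27320045 0.42467272 0.79500389]
top z 0.18256893339305083 ((450.7063293457031, -242.20118713378906), 13.031557083129883)
((451.01226806640625, -241.55763244628906), 21.936899185180664)
```

View pics/w6.png

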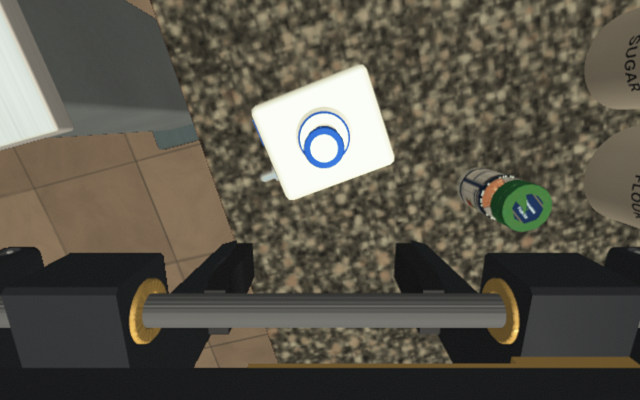

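The tube stands in the collet at (323,147). Its top is at z ≈ 0.1826, which puts the tip about 32 mm deep, and it is upright within 1 mm. I'll check that it is truly still and not creeping up.

```bash
python3 - <<'E'
from h import *
for i in range(8):
    s=arm.observe(); im=shot("wrist"); P=cloud(im)
    near=np.hypot(P[...,0]-.451,P[...,1]+.242)<.009
    q=P[near&(P[...,2]>.175)]; ring=P[(np.hypot(P[...,0]-.451,P[...,1]+.2416)<.021)&(np.hypot(P[...,0]-.451,P[...,1]+.2416)>.016)&(P[...,2]>.08)&(P[...,2]<.09)]
    print(round(s["t"],2),len(q),np.median(q[:,2]).round(5),np.mean(q[:,2]).round(5),np.median(ring[:,2]).round(5),s["eef_pos"][2].round(4))
E
```

```text
16.3 650 0.18223 0.18224 0.08523 0.2494
16.35 649 0.18224 0.18224 0.08531 0.2494
16.4 651 0.18222 0.18223 0.08518 0.2493
16.45 644 0.1822 0.1822 0.08521 0.2493
16.5 646 0.18226 0.18224 0.08524 0.2493
16.55 650 0.18229 0.18222 0.08532 0.2493
16.6 649 0.18224 0.18221 0.08525 0.2493
16.65 653 0.18217 0.18216 0.08513 0.2492
```

```bash
python3 -c "
from workcell import arm
print(arm.hand_in())"
```

```text
the job is handed in; nothing more can be done
None
```

I pushed the blue tube past the seal until it bottomed in the collet, about 33 mm deep (10–14 N on the tool at the bottom), let go of it upright and at rest, and handed in. No verdict came back, and I could not directly check that it still rests on the bottom with over 0.3 N.

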